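# Set the damper's blank adjuster four clicks out from closed

### The arm

A 7-joint arm with a two-finger parallel gripper is mounted at the origin on the work surface. World frame = base frame: x ahead of the robot, y to its left, z up, the work surface at z = 0. Lengths are in mm, angles in degrees, forces in N, time in s.
With the tool pointing down it reaches from about 400 to 850 mm from the base axis. Payload 10.4 kg.
Tool frame: the origin (TCP) lies midway between the tips of the shut fingers; the grasp point (between the pads) lies 19 mm behind it; z points along the fingers, y is the direction in which the jaws open and shut (so a half turn about z gives the same grasp; the last joint's range is limited). The gripper opens to 87 mm and grips with 3 to 60 N. Pads are 19 mm wide; open, the fingers measure 117 mm over their backs; the gripper's body (75 mm by 190 mm) begins 51 mm behind the grasp point.
Start: joints at [74.737, 19.034, -3.707, 83.658, 1.238, 77.344, -5.071], TCP at [150.891, -606.534, 222.576] pointing down, gripper open.
Joint ranges: [-148.97, 148.97], [-28.65, 121.19], [-84.17, 76.75], [9.2, 138.47], [-72.65, 252.65], [3.7, 117.97], [-149.18, 149.18]. Speed limits (degrees/s): [127.2, 127.2, 159.86, 159.86, 180, 180, 180].

### API

Orientations are given as a 3x3 rotation matrix whose columns are the frame's x, y, z axes.
In Python, from plant import robot, vision, job gives the robot as it stands.
- The arm moves only by the tool send_rows, never from a script. Its argument "targets" is a list that holds one entry, the list of rows, each a list of 5 numbers: the shift along the tool's x, y, z in units of 60 mm (1.0 is 60 mm), then the turn about the tool's z in rad, then the opening, from -1 (shut) to 1 (fully open), so that 0 is half open. In form: [[[dx, dy, dz, twist, hand], ...]]. A call has exactly 5 rows; each row is the pose to reach, as a shift and turn from the pose commanded when the call began, along the tool's axes at that moment; what a row does not reach only later rows make up. A row lasts 1/8 s, in which the tool goes at most 62.5 mm and 10.7 degrees, less where a joint would pass 70% of its speed; a pose out of reach is approached as far as the arm can. A call with a gripper value outside its range is refused whole. The fingers move at their own pace and stop on an object; "squeeze" is the grip in N (left out, the last holds). Time passes only in rows, so rows that repeat a pose let the fingers close, or fill a call up. It gives the time, the measured TCP pose, the force and the opening at its end, in the units of the state.
- robot.read_state(): the state, without advancing time (a new reading comes with each control period).
- vision.capture(name): name is "side" or "top" or "wrist"; returns the picture (420x560x3 uint8, blue, green, red); there is no depth.
- vision.get_calibration(name): a dict with "intrinsics" (3x3 intrinsics, pixels), "eye" and "rotation" of the camera in the world; the wrist camera has in their place "tool_from_camera" (4x4, takes a point from camera to tool coordinates, whose origin is the TCP and whose axes are the flange's). Camera axes: x right, y down, z forward; pixel columns grow to the right and rows downward; lengths in mm; the calibration is good to about 2 mm. A picture is of the moment at which its call begins: read the wrist's pose just before it. get_calibration takes no time and is no camera call.
- job.sign_off(): hands the job in, once; it reports no verdict.
The state is a dict: "t": time; "qpos": joint angles; "qvel": joint speeds; "tau": joint torques, N m; "eef_pos": TCP position; "orientation": TCP orientation; "ft_force": force on the tool from outside, world axes, zero at the start; "wrist_torque": the same for the moment, N m; "grip_width": finger opening in mm.
Only numpy, scipy, OpenCV 4.12 (cv2) and the standard library are available. Lean on these libraries where they do the work, as an engineer would, in place of code of your own. Each camera call takes 0.05 s, during which the arm holds its last target. There are 200 camera calls.

### The job

Set the wide unmarked adjuster knob on the damper lying on the bench: turn it clockwise, gently, until it is closed against its end stop and hold it there for a moment, then turn it back out exactly four clicks, counted by feel, and let go. Do not force it against the stop, and leave the small adjuster and the things on the bench as they are.

Things in the scene. Friction and masses are not known exactly. Their poses are not given: they have to be found in the camera images.
- knob_centre (a point): Centre of the wide adjuster knob: on its vertical axis, fixed to the block (does not turn with the knob). The knob is a round fluted black cylinder, 56 mm across, 34 mm high, without any mark. This point is 112 mm above the table, 20 mm above the knob's lower face, 14 mm below its top and 24 mm above the block's top. Clockwise from above closes it; it starts 5 to 9 clicks out, of some 10.
- knob_top (a point): Centre of the wide knob's top face, 126 mm above the table. Clicks are 18 degrees apart. Closed, the knob rests in a detent at its stop (click zero); each click anticlockwise is one rest position further out. Passing from one to the next takes 0.12 to 0.18 N m, which drops and reverses as it snaps over the crest half-way; let go, it settles in the nearest detent.
- knob_foot (a point): Centre of the wide knob's lower face, 92 mm above the table. The closed stop is springy: about 2.5 N m per radian past closed, so a steady torque above 0.25 N m means it is closed; forcing it over 10 degrees past closed (about 0.45 N m) damages the valve. Turned back or let go, it springs back to click zero.
- needle (a joint): The metering needle inside the block, geared to the wide knob; cannot be seen. Metres, 0 = closed, growing by 0.05 mm per click out (negative: forced into its seat). The reading's noise is many clicks wide, so it cannot show the setting.
- small_knob_centre (a point): The middle of the small adjuster, a black knob 24 mm in diameter and 22 mm high, 85 mm from the wide knob's axis along the block's y axis, on the same block. Leave it alone.
- small_knob (a joint): Angle of the small adjuster, rad, 0 at the start. Turns freely with slight friction.
- damper: The coil-over damper, fixed. Origin on the table directly under the wide knob's axis, z up. Its valve block is a bare aluminium block 70 mm (x) by 175 mm (y, from -57 to 118 mm) by 88 mm high; the damper with its white coil spring, 88 mm thick at most, extends to y = -470 mm.
- oil_centre (a point): Middle of a black oil bottle, 72 mm in diameter and 170 mm high, standing (bystander).
- hammer_mid (a point): A lying hammer with a red handle (bystander), about 260 mm long.
- wrench_mid (a point): A lying steel wrench (bystander), about 180 mm long.
- tray_centre (a point): Middle of an open steel parts tray 110 by 150 by 30 mm (bystander).

How it is judged (in metres and radians):
On the way:
1. the wide knob is turned closed against its stop (value of joint needle below 8e-06 m), for 0.2 s.
At the end, for the whole second after the job is handed in: The wide knob rests in the fourth click out from closed (needle 0.185 to 0.215 mm from its seat, within 0.3 of a click) and is still (value of joint needle between 0.000185 and 0.000215 m and velocity of joint needle between -1e-05 and 1e-05 m/s); the robot touches nothing.
It fails at once if the wide knob is forced more than 10 degrees past closed, into its stop (value of joint needle below -2.78e-05 m).
It fails at once if the small adjuster is turned by more than 0.1 rad (value of joint small_knob above 0.1 rad or value of joint small_knob below -0.1 rad).
It fails at once if a bystander is shifted by more than 30 mm (distance of any of oil_centre, hammer_mid, wrench_mid, tray_centre from where it was at the start of the episode above 0.03 m).
It also fails if it takes over 67 s, if anything falls off the work surface, if the arm or the gripper's body presses on something with over 40 N, if the wrist force passes 120 N, or if a joint passes its speed limit or range.

## Working session

There is one attempt and no reset: what is moved stays moved. The work goes in short steps, Python scripts to look and compute and a tool call to move; the robot and the scene stay as the last step left them, time stands still between calls to the robot, and variables do not carry over. Pictures are saved under pics/ and viewed, about 8 in all and at most 12, crops included, and the job is handed in when it is done.

Besides the shell and the picture viewer there is one more tool, called after "Call:" as name([rows], argument=value, ...), one row to a line, values as JSON. send_rows: Moves the arm, as the interface text tells. Its arguments: {"type":"object","properties":{"targets":{"type":"array","items":{"type":"array","items":{"type":"array","items":{"type":"number"}}}},"squeeze":{"type":"number"}},"required":["targets"]}

```bash
mkdir -p pics; ls
python3 - <<'E'
from plant import robot, vision, job
import cv2, numpy as np
s=robot.read_state()
for k in s: print(k,np.round(s[k],3).tolist())
for n in("top","side"):
    cv2.imwrite(f"pics/{n}0.png",vision.capture(n)); c=vision.get_calibration(n); print(n,{k:np.round(v,3).tolist() for k,v in c.items()})
c=vision.get_calibration("wrist");print({k:np.round(v,3).tolist() for k,v in c.items()})
E
```

```text
pics
t 0.0
qpos [74.736, 19.07, -3.706, 83.706, 1.236, 77.344, -5.07]
qvel [0.051, -0.018, -0.11, 0.042, -0.064, -0.039, -0.013]
tau [-0.0, -62.326, 0.025, -38.991, -0.061, 0.04, 0.0]
eef_pos [150.772, -606.139, 221.771]
orientation [[0.97, 0.241, -0.0], [0.241, -0.97, 0.001], [-0.0, -0.001, -1.0]]
ft_force [0.6, 0.307, -0.592]
wrist_torque [0.046, 0.014, 0.016]
grip_width 86.85
top {'intrinsics': [[472.978, 0.0, 283.74], [0.0, 472.978, 212.199], [0.0, 0.0, 1.0]], 'eye': [412.295, 31.099, 990.452], 'rotation': [[-0.013, -0.982, 0.191], [-1.0, 0.012, -0.01], [0.007, -0.191, -0.982]]}
side {'intrinsics': [[381.66, 0.0, 279.389], [0.0, 381.66, 212.01], [0.0, 0.0, 1.0]], 'eye': [296.859, 795.239, 548.684], 'rotation': [[-0.94, -0.182, 0.287], [-0.34, 0.449, -0.826], [0.022, -0.875, -0.484]]}
{'intrinsics': [[304.086, 0.0, 279.265], [0.0, 304.086, 208.762], [0.0, 0.0, 1.0]], 'tool_from_camera': [[0.0, -0.953, -0.303, 83.269], [1.0, 0.0, -0.001, -1.21], [0.001, -0.303, 0.953, -160.642], [0.0, 0.0, 0.0, 1.0]]}
```

View pics/top0.png

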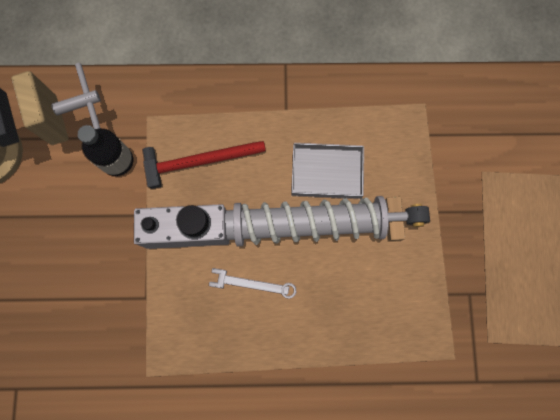

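View pics/side0.png

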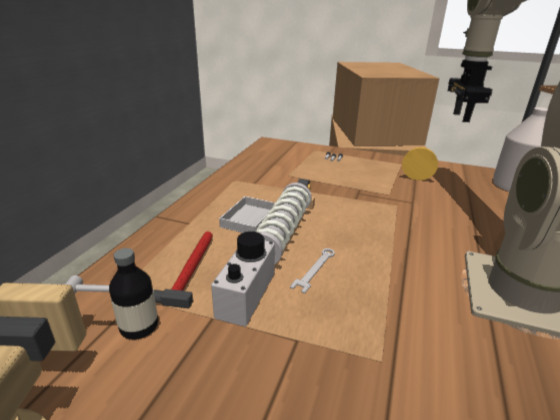

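Top view: wide knob at about (192,221), small adjuster at (149,225), block in line with image x; oil at (110,150), hammer and wrench either side. Now I measure from both views.

```bash
cat > h.py <<'E'
from plant import robot, vision, job
import cv2, numpy as np
def ray(c,uv,z,R=None,e=None):
    K=c["intrinsics"]; R=np.array(c["rotation"]) if R is None else R; e=np.array(c["eye"]) if e is None else e
    d=R@np.linalg.inv(K)@[uv[0],uv[1],1.]; return e+d*(z-e[2])/d[2]
def blob(im,near,th=45,rad=40):
    m=(im.max(2)<th).astype(np.uint8); n,l,st,ce=cv2.connectedComponentsWithStats(m)
    for i in sorted(range(1,n),key=lambda i:np.hypot(*(ce[i]-near))):
        if st[i][4]>30: return (l==i).astype(np.uint8),st[i],ce[i]
E
python3 - <<'E'
from h import *
c=vision.get_calibration("top");im=cv2.imread("pics/top0.png")
for p,z in(((192,221),126),((149,225),108)):
    m,st,ce=blob(im,p); print(st,ce,ray(c,ce,z-8))
    cn=max(cv2.findContours(m,0,2)[0],key=cv2.contourArea);print(cv2.minEnclosingCircle(cn))
    print([im[p[1]+k,p[0]].tolist() for k in range(-20,24,4)])
for p,z in (((135,209),88),((223,205),88),((225,235),88),((135,238),88)): print(p,ray(c,p,z))
c=vision.get_calibration("side");im=cv2.imread("pics/side0.png")
m,st,ce=blob(im,(251,246));print(st,ce,ray(c,ce,109))
E
```

```text
[178 206  31  31 416] [192.33653846 219.92548077] [569.19823191 193.5562753  118.        ]
((192.92857360839844, 220.9642791748047), 15.732436180114746)
[[86, 117, 155], [48, 57, 70], [42, 40, 42], [44, 43, 45], [45, 43, 45], [44, 41, 45], [44, 42, 45], [47, 46, 48], [43, 42, 43], [58, 55, 56], [89, 86, 91]]
[142 218  14  13 126] [148.71428571 223.77777778] [565.97562046 279.70097255 100.        ]
((148.60203552246094, 224.2346954345703), 6.970097064971924)
[[91, 126, 163], [165, 163, 170], [179, 174, 182], [71, 69, 70], [44, 40, 43], [47, 43, 46], [20, 20, 19], [124, 120, 126], [182, 178, 185], [173, 167, 176], [69, 67, 70]]
(135, 209) [597.47782753 310.81871443  88.        ]
(223, 205) [603.41050807 140.20300576  88.        ]
(225, 235) [544.37765802 135.69875537  88.        ]
(135, 238) [540.67635125 308.17362699  88.        ]
[237 232  27  28 630] [250.36507937 245.27142857] [565.13879484 199.67174857 109.        ]
```

Call:
send_rows([
  [[0.91,-0.21,0,-0.157,1],[1.81,-0.41,0,-0.314,1],[2.72,-0.62,0,-0.471,1],[3.62,-0.82,0,-0.628,1],[4.53,-1.03,0,-0.785,1]],
], squeeze=20)

```text
t: 0.72
eef_pos: [400.9, -479.9, 222.3]
orientation: [[0.512, 0.859, -0.0], [0.859, -0.512, 0.0], [-0.0, -0.0, -1.0]]
ft_force: [0.8, -1.3, -0.5]
grip_width: 87.0
```

Call:
send_rows([
  [[1.0,0.06,0,-0.157,1],[2.0,0.11,0,-0.314,1],[3.0,0.17,0,-0.471,1],[4.0,0.22,0,-0.628,1],[5.0,0.28,0,-0.785,1]],
])

```text
t: 1.35
eef_pos: [569.5, -231.0, 222.3]
orientation: [[-0.245, 0.969, -0.0], [0.969, 0.245, -0.0], [-0.0, -0.0, -1.0]]
ft_force: [1.0, -0.3, -0.3]
grip_width: 87.2
```

Call:
send_rows([
  [[0.88,0.32,0,-0.157,1],[1.76,0.64,0,-0.314,1],[2.64,0.97,0,-0.471,1],[3.52,1.29,0,-0.628,1],[4.4,1.61,0,-0.785,1]],
])

```text
t: 1.98
eef_pos: [598.9, 48.4, 222.3]
orientation: [[-0.859, 0.512, -0.0], [0.512, 0.859, -0.0], [0.0, -0.0, -1.0]]
ft_force: [0.8, 0.3, -0.4]
grip_width: 86.9
```

Call:
send_rows([
  [[0.45,0.45,0,-0.2,1],[0.9,0.9,0,-0.4,1],[1.3,1.35,0,-0.6,1],[1.72,1.79,0,-0.785,1],[1.72,1.79,0,-0.785,1]],
])

```text
t: 2.6
eef_pos: [564.7, 195.6, 222.4]
orientation: [[-0.969, -0.248, -0.001], [-0.248, 0.969, 0.001], [0.0, 0.001, -1.0]]
ft_force: [-0.6, 0.7, -0.2]
grip_width: 87.1
```

Run:
```python
from h import *
s=robot.read_state(); im=vision.capture("wrist"); cv2.imwrite("pics/w1.png",im)
print(np.round(s["qpos"],1),np.round(s["eef_pos"],1),np.round(s["wrist_torque"],3))
c=vision.get_calibration("wrist");T=np.array(c["tool_from_camera"]);Rt=np.array(s["orientation"])
R=Rt@T[:3,:3];e=np.array(s["eef_pos"])+Rt@T[:3,3]
u=np.array(c["intrinsics"])@(R.T@(np.array([567,195,126])-e));u=u[:2]/u[2];print("pred",u)
for th in (45,60,75):
    m,st,ce=blob(im,u,th);print(th,st,ce,ray(c,ce,126,R,e))
    cn=max(cv2.findContours(m,0,2)[0],key=cv2.contourArea);(p,r)=cv2.minEnclosingCircle(cn);print(p,r,ray(c,p,126,R,e))
```

```text
[ 19.2  24.9 -56.   85.9  20.6  80.3  66.5] [564.7 195.6 222.4] [ 0.04  -0.117  0.038]
pred [276.19347438 213.85754129]
45 [ 247  175   61   66 3140] [277.00159236 207.57547771] [561.12631969 194.25639505 126.        ]
(276.9034729003906, 207.3242950439453) 32.69419860839844 [560.92160587 194.11487149 126.        ]
60 [ 246  171   62   70 3399] [276.89026184 205.87113857] [559.61828076 193.77292042 126.        ]
(276.6062927246094, 205.33070373535156) 34.751922607421875 [559.19550654 193.40690316 126.        ]
75 [ 246  171   63   70 3536] [277.01216063 205.08540724] [558.88704441 193.69899935 126.        ]
(277.0, 205.23529052734375) 34.94370651245117 [559.02401826 193.72259449 126.        ]
```

View pics/w1.png

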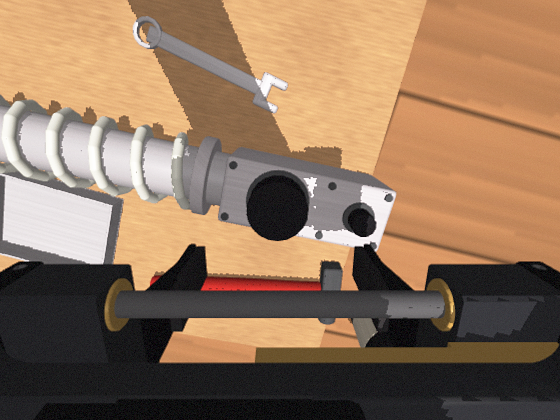

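The wrist view shows the wide knob at (277,207), the small one at (360,220), and nothing under the open fingers. The x estimates run from 563 to 568, y is about 194. I'll go down with the jaws roughly along y and centre by feel.

Call:
send_rows([
  [[-0.007,-0.026,0.5,0,1],[-0.007,-0.026,1.0,0,1],[-0.007,-0.026,1.5,0,1],[-0.007,-0.026,1.9,0,1],[-0.007,-0.026,2.1,0,1]],
])

```text
t: 3.28
eef_pos: [566.9, 188.9, 95.0]
orientation: [[-0.972, -0.237, -0.002], [-0.237, 0.972, -0.001], [0.002, -0.001, -1.0]]
ft_force: [-0.0, -0.5, 0.2]
grip_width: 86.7
```

```bash
cat > st.py <<'E'
from h import *
a=[]
s=robot.read_state();R=np.array(s["orientation"])
print("t",s["t"],"pos",np.round(s["eef_pos"],2),"w",round(float(s["grip_width"]),2),"yaw",round(np.degrees(np.arctan2(R[1,0],R[0,0])),2),"q7",np.round(s["qpos"][6],1))
print("Ftool",np.round(R.T@s["ft_force"],2),"Ttool",np.round(R.T@s["wrist_torque"],3))
E
python3 st.py
```

```text
t 3.275 pos [566.95 188.9   95.01] w 86.71 yaw -166.31 q7 62.6
Ftool [ 0.16 -0.51 -0.18] Ttool [-0.089 -0.118  0.01 ]
```

Call:
send_rows([
  [[0,0,0,0,-1],[0,0,0,0,-1],[0,0,0,0,-1],[0,0,0,0,-1],[0,0,0,0,-1]],
], squeeze=6)

```text
t: 3.9
eef_pos: [566.5, 193.8, 97.4]
orientation: [[-0.97, -0.242, 0.001], [-0.242, 0.97, 0.004], [-0.002, 0.004, -1.0]]
ft_force: [-1.4, 8.3, -0.3]
grip_width: 55.7
```

```bash
python3 st.py
```

```text
t 3.9 pos [566.5  193.84  97.38] w 55.72 yaw -165.98 q7 62.6
Ftool [-0.7   8.42  0.35] Ttool [-1.88  -0.327  0.022]
```

Call:
send_rows([
  [[0,0.033,0,0,-1],[0,0.033,0,0,-1],[0,0.033,0,0,-1],[0,0.033,0,0,-1],[0,0.033,0,0,-1]],
])

```text
t: 4.53
eef_pos: [566.5, 193.9, 97.3]
orientation: [[-0.971, -0.241, 0.001], [-0.241, 0.971, 0.002], [-0.001, 0.001, -1.0]]
ft_force: [-1.7, 5.8, 5.9]
grip_width: 55.4
```

```bash
python3 st.py
```

```text
t 4.525 pos [566.53 193.94  97.29] w 55.4 yaw -166.08 q7 62.4
Ftool [ 0.28  6.02 -5.9 ] Ttool [-1.316  0.103 -0.025]
```

Call:
send_rows([
  [[0,0.033,0,0,-1],[0,0.067,0,0,-1],[0,0.067,0,0,-1],[0,0.067,0,0,-1],[0,0.067,0,0,-1]],
])

```text
t: 5.15
eef_pos: [566.6, 194.1, 97.1]
orientation: [[-0.971, -0.238, 0.001], [-0.238, 0.971, -0.003], [-0.0, -0.003, -1.0]]
ft_force: [-1.7, -4.6, 7.3]
grip_width: 55.8
```

```bash
python3 st.py
```

```text
t 5.15 pos [566.64 194.09  97.05] w 55.81 yaw -166.26 q7 62.0
Ftool [ 2.77 -4.08 -7.31] Ttool [ 1.055  0.31  -0.004]
```

Call:
send_rows([
  [[0,-0.027,0,0,-1],[0,-0.027,0,0,-1],[0,-0.027,0,0,-1],[0,-0.027,0,0,-1],[0,-0.027,0,0,-1]],
], squeeze=20)

```text
t: 5.78
eef_pos: [566.6, 194.0, 97.1]
orientation: [[-0.971, -0.239, 0.001], [-0.239, 0.971, -0.001], [-0.001, -0.001, -1.0]]
ft_force: [-0.7, -1.6, 6.0]
grip_width: 55.9
```

```bash
python3 st.py
```

```text
t 5.775 pos [566.64 194.04  97.07] w 55.86 yaw -166.18 q7 62.2
Ftool [ 1.08 -1.38 -5.97] Ttool [0.18  0.057 0.036]
```

Call:
send_rows([
  [[0,0,0,0.157,-1],[0,0,0,0.314,-1],[0,0,0,0.471,-1],[0,0,0,0.628,-1],[0,0,0,0.628,-1]],
])

```text
t: 6.4
eef_pos: [566.6, 194.4, 97.1]
orientation: [[-0.927, 0.376, 0.001], [0.376, 0.927, -0.001], [-0.002, -0.0, -1.0]]
ft_force: [0.5, -0.4, 5.1]
grip_width: 55.5
```

```bash
python3 st.py
```

```text
t 6.4 pos [566.61 194.44  97.06] w 55.52 yaw 157.92 q7 29.2
Ftool [-0.65 -0.14 -5.11] Ttool [ 0.094 -0.226 -0.067]
```

Call:
send_rows([
  [[0,0,0,0.157,-1],[0,0,0,0.314,-1],[0,0,0,0.471,-1],[0,0,0,0.628,-1],[0,0,0,0.628,-1]],
])

```text
t: 7.02
eef_pos: [566.8, 194.7, 97.1]
orientation: [[-0.532, 0.847, 0.002], [0.847, 0.532, -0.0], [-0.001, 0.001, -1.0]]
ft_force: [3.1, 0.4, 5.2]
grip_width: 55.5
```

```bash
python3 st.py
```

```text
t 7.025 pos [566.81 194.73  97.05] w 55.47 yaw 122.13 q7 -4.1
Ftool [-1.27  2.85 -5.19] Ttool [-0.534 -0.368  0.023]
```

Call:
send_rows([
  [[0,0,0,0.03,-1],[0,0,0,0.06,-1],[0,0,0,0.09,-1],[0,0,0,0.09,-1],[0,0,0,0.09,-1]],
])

```text
t: 7.65
eef_pos: [566.9, 194.6, 97.0]
orientation: [[-0.456, 0.89, 0.002], [0.89, 0.456, -0.0], [-0.001, 0.001, -1.0]]
ft_force: [3.8, 0.5, 5.7]
grip_width: 55.8
```

```bash
python3 st.py
```

```text
t 7.65 pos [566.87 194.65  97.04] w 55.78 yaw 117.12 q7 -8.7
Ftool [-1.29  3.64 -5.68] Ttool [-0.418 -0.321 -0.187]
```

Call:
send_rows([
  [[0,0,0,0.075,-1],[0,0,0,0.15,-1],[0,0,0,0.224,-1],[0,0,0,0.224,-1],[0,0,0,0.224,-1]],
])

```text
t: 8.28
eef_pos: [567.1, 194.8, 96.9]
orientation: [[-0.246, 0.969, 0.002], [0.969, 0.246, 0.0], [-0.0, 0.002, -1.0]]
ft_force: [5.8, 0.2, 3.1]
grip_width: 55.6
```

```bash
python3 st.py
```

```text
t 8.275 pos [567.05 194.77  96.89] w 55.65 yaw 104.26 q7 -20.7
Ftool [-1.26  5.72 -3.11] Ttool [-1.367 -0.187  0.028]
```

Call:
send_rows([
  [[0,0,0,0.05,-1],[0,0,0,0.1,-1],[0,0,0,0.13,-1],[0,0,0,0.13,-1],[0,0,0,0.13,-1]],
])

```text
t: 8.9
eef_pos: [567.1, 194.8, 96.9]
orientation: [[-0.119, 0.993, 0.002], [0.993, 0.119, 0.0], [0.0, 0.002, -1.0]]
ft_force: [6.6, 0.4, 2.7]
grip_width: 55.5
```

```bash
python3 st.py
```

```text
t 8.9 pos [567.07 194.81  96.89] w 55.52 yaw 96.82 q7 -27.7
Ftool [-0.39  6.62 -2.67] Ttool [-1.194  0.028 -0.153]
```

Call:
send_rows([
  [[0,0.02,0,0.06,-1],[0,0.04,0,0.12,-1],[0,0.04,0,0.184,-1],[0,0.04,0,0.184,-1],[0,0.04,0,0.184,-1]],
])

```text
t: 9.52
eef_pos: [567.4, 194.8, 96.8]
orientation: [[0.064, 0.998, -0.002], [0.998, -0.064, -0.001], [-0.002, -0.002, -1.0]]
ft_force: [-5.3, -1.5, 11.4]
grip_width: 55.6
```

```bash
python3 st.py
```

```text
t 9.525 pos [567.36 194.83  96.8 ] w 55.57 yaw 86.31 q7 -37.5
Ftool [ -1.83  -5.2  -11.34] Ttool [ 1.026 -0.551  0.002]
```

Call:
send_rows([
  [[0,0,0,0.05,-1],[0,0,0,0.1,-1],[0,0,0,0.13,-1],[0,0,0,0.13,-1],[0,0,0,0.13,-1]],
])

```text
t: 10.15
eef_pos: [567.4, 194.7, 96.8]
orientation: [[0.193, 0.981, -0.002], [0.981, -0.193, -0.002], [-0.002, -0.001, -1.0]]
ft_force: [-6.1, -2.9, 12.4]
grip_width: 55.4
```

```bash
python3 st.py
```

```text
t 10.15 pos [567.42 194.69  96.83] w 55.39 yaw 78.87 q7 -44.5
Ftool [ -4.09  -5.48 -12.42] Ttool [ 0.845 -0.761 -0.222]
```

Call:
send_rows([
  [[0,-0.02,-0.02,0.026,-1],[0,-0.02,-0.02,0.026,-1],[0,-0.02,-0.02,0.026,-1],[0,-0.02,-0.02,0.026,-1],[0,-0.02,-0.02,0.026,-1]],
])

```text
t: 10.78
eef_pos: [567.3, 194.8, 97.1]
orientation: [[0.222, 0.975, -0.0], [0.975, -0.222, -0.001], [-0.001, -0.0, -1.0]]
ft_force: [4.1, -1.2, -2.7]
grip_width: 55.3
```

```bash
python3 st.py; sleep 0.1; python3 st.py
```

```text
t 10.775 pos [567.3  194.8   97.06] w 55.33 yaw 77.19 q7 -46.1
Ftool [-0.24  4.23  2.67] Ttool [-1.008  0.211 -0.329]
t 10.775 pos [567.3  194.8   97.06] w 55.33 yaw 77.19 q7 -46.1
Ftool [-0.24  4.23  2.67] Ttool [-1.008  0.211 -0.329]
```

Torque rises steadily to 0.33 N m, above 0.25: closed. Back off slightly and confirm that it behaves as a spring.

Call:
send_rows([
  [[0,0,0,-0.04,-1],[0,0,0,-0.04,-1],[0,0,0,-0.04,-1],[0,0,0,-0.04,-1],[0,0,0,-0.04,-1]],
])

```text
t: 11.4
eef_pos: [567.3, 194.8, 97.1]
orientation: [[0.183, 0.983, -0.0], [0.983, -0.183, -0.001], [-0.001, -0.0, -1.0]]
ft_force: [5.9, 0.5, -2.3]
grip_width: 55.4
```

```bash
python3 st.py
```

```text
t 11.4 pos [567.28 194.82  97.06] w 55.4 yaw 79.47 q7 -43.9
Ftool [1.59 5.71 2.3 ] Ttool [-1.088  0.177 -0.209]
```

Call:
send_rows([
  [[0,0,0,-0.04,-1],[0,0,0,-0.08,-1],[0,0,0,-0.116,-1],[0,0,0,-0.116,-1],[0,0,0,-0.116,-1]],
])

```text
t: 12.02
eef_pos: [567.2, 195.0, 97.1]
orientation: [[0.069, 0.998, -0.0], [0.998, -0.069, -0.0], [-0.001, -0.0, -1.0]]
ft_force: [5.7, -0.9, -4.8]
grip_width: 55.7
```

```bash
python3 st.py
```

```text
t 12.025 pos [567.23 194.96  97.09] w 55.74 yaw 86.05 q7 -37.8
Ftool [-0.53  5.77  4.77] Ttool [-1.324e+00  4.000e-03 -1.000e-03]
```

Call:
send_rows([
  [[0,0,0,0,0.6],[0,0.02,0,0,0.6],[0,0.02,0,0,0.6],[0,0.02,0,0,0.6],[0,0.02,0,0,0.6]],
])

```text
t: 12.65
eef_pos: [568.3, 195.5, 97.7]
orientation: [[0.071, 0.998, -0.0], [0.998, -0.071, -0.0], [-0.0, -0.0, -1.0]]
ft_force: [0.2, 0.3, -0.6]
grip_width: 69.5
```

```bash
python3 st.py
```

```text
t 12.65 pos [568.29 195.46  97.75] w 69.5 yaw 85.95 q7 -37.9
Ftool [0.27 0.22 0.57] Ttool [-0.104 -0.049  0.02 ]
```

Call:
send_rows([
  [[0,0,0,0,-1],[0,0,0,0,-1],[0,0,0,0,-1],[0,0,0,0,-1],[0,0,0,0,-1]],
])

```text
t: 13.28
eef_pos: [567.4, 195.5, 97.7]
orientation: [[0.071, 0.998, -0.002], [0.998, -0.071, -0.0], [-0.001, -0.002, -1.0]]
ft_force: [-5.3, -1.7, 3.0]
grip_width: 55.2
```

```bash
python3 st.py
```

```text
t 13.275 pos [567.4  195.52  97.66] w 55.23 yaw 85.95 q7 -37.9
Ftool [-2.07 -5.14 -3.03] Ttool [ 1.072 -0.248  0.015]
```

Fresh grip on the knob at rest: one more gentle stop check before turning it out.

Call:
send_rows([
  [[0,-0.014,0,0.05,-1],[0,-0.014,0,0.1,-1],[0,-0.014,0,0.13,-1],[0,-0.014,0,0.13,-1],[0,-0.014,0,0.13,-1]],
])

```text
t: 13.9
eef_pos: [567.5, 195.3, 97.7]
orientation: [[0.199, 0.98, -0.0], [0.98, -0.199, -0.0], [-0.0, -0.0, -1.0]]
ft_force: [-0.9, -1.7, 0.7]
grip_width: 55.7
```

```bash
python3 st.py
```

```text
t 13.9 pos [567.48 195.35  97.68] w 55.69 yaw 78.53 q7 -44.8
Ftool [-1.83 -0.58 -0.72] Ttool [ 0.209 -0.16  -0.273]
```

Call:
send_rows([
  [[0,0,0,-0.05,-1],[0,0,0,-0.1,-1],[0,0,0,-0.13,-1],[0,0,0,-0.13,-1],[0,0,0,-0.13,-1]],
])

```text
t: 14.52
eef_pos: [567.4, 195.5, 97.7]
orientation: [[0.071, 0.997, -0.0], [0.997, -0.071, -0.0], [-0.0, -0.0, -1.0]]
ft_force: [-2.8, -0.3, 1.8]
grip_width: 55.4
```

```bash
python3 st.py
```

```text
t 14.525 pos [567.35 195.54  97.67] w 55.45 yaw 85.9 q7 -37.9
Ftool [-0.53 -2.74 -1.81] Ttool [ 0.522 -0.143  0.015]
```

Call:
send_rows([
  [[0,0,0,-0.157,-1],[0,0,0,-0.314,-1],[0,0,0,-0.471,-1],[0,0,0,-0.628,-1],[0,0,0,-0.628,-1]],
])

```text
t: 15.15
eef_pos: [566.6, 195.3, 97.6]
orientation: [[-0.53, 0.848, -0.002], [0.848, 0.53, -0.001], [0.0, -0.002, -1.0]]
ft_force: [-7.6, -1.9, 4.9]
grip_width: 55.4
```

```bash
python3 st.py
```

```text
t 15.15 pos [566.62 195.31  97.62] w 55.4 yaw 122.02 q7 -4.1
Ftool [ 2.43 -7.42 -4.86] Ttool [1.446 0.381 0.074]
```

Call:
send_rows([
  [[0,0,0,-0.157,-1],[0,0,0,-0.314,-1],[0,0,0,-0.471,-1],[0,0,0,-0.549,-1],[0,0,0,-0.549,-1]],
])

```text
t: 15.78
eef_pos: [566.4, 194.8, 97.4]
orientation: [[-0.894, 0.448, -0.003], [0.448, 0.894, -0.001], [0.002, -0.002, -1.0]]
ft_force: [-7.4, -4.4, 4.3]
grip_width: 55.8
```

```bash
python3 st.py
```

```text
t 15.775 pos [566.44 194.8   97.41] w 55.83 yaw 153.4 q7 25.0
Ftool [ 4.65 -7.22 -4.23] Ttool [ 1.096  1.127 -0.197]
```

Call:
send_rows([
  [[0,0,0,-0.04,-1],[0,0,0,-0.08,-1],[0,0,0,-0.08,-1],[0,0,0,-0.08,-1],[0,0,0,-0.08,-1]],
])

```text
t: 16.4
eef_pos: [566.4, 194.8, 97.4]
orientation: [[-0.927, 0.376, -0.003], [0.376, 0.927, -0.002], [0.002, -0.003, -1.0]]
ft_force: [-7.7, -4.4, 5.1]
grip_width: 55.8
```

```bash
python3 st.py
```

```text
t 16.4 pos [566.35 194.75  97.42] w 55.76 yaw 157.91 q7 29.2
Ftool [ 5.48 -6.93 -5.04] Ttool [1.131e+00 1.296e+00 1.000e-03]
```

Call:
send_rows([
  [[0,0,0,0,1],[0,0,0,0,1],[0,0,0,0,1],[0,0,0,0,1],[0,0,0,0,1]],
])

```text
t: 17.02
eef_pos: [567.6, 195.5, 97.8]
orientation: [[-0.927, 0.375, 0.0], [0.375, 0.927, 0.0], [-0.0, 0.0, -1.0]]
ft_force: [0.4, -0.3, -0.7]
grip_width: 86.2
```

Call:
send_rows([
  [[0,0,-0.3,0,1],[0,0,-0.8,0,1],[0,0,-1.4,0,1],[0,0,-2.0,0,1],[0,0,-2.0,0,1]],
])

```text
t: 17.65
eef_pos: [568.8, 196.6, 222.0]
orientation: [[-0.927, 0.375, 0.006], [0.375, 0.927, 0.002], [-0.005, 0.004, -1.0]]
ft_force: [0.1, -0.0, -0.5]
grip_width: 87.2
```

```bash
python3 st.py; python3 -c "
from h import *
cv2.imwrite('pics/s2.png',vision.capture('side'))"
```

```text
t 17.65 pos [568.8  196.58 222.03] w 87.23 yaw 157.97 q7 32.7
Ftool [-0.1   0.01  0.48] Ttool [-0.16  -0.097  0.044]
```

View pics/s2.png

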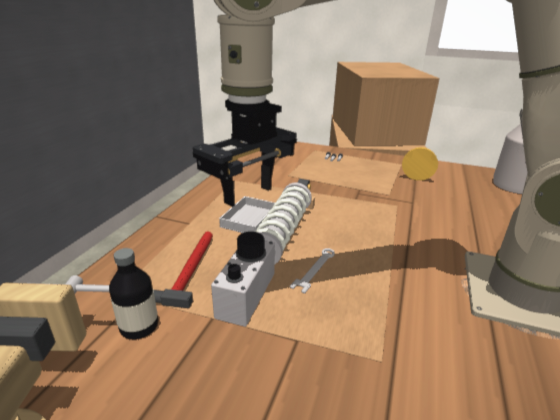

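The gripper is clear above the knob at (250,245), and the bottle, hammer, wrench, tray and small knob are where they were. Handing in.

```bash
python3 -c "
from plant import job
print(job.sign_off())"
```

```text
the job is handed in; nothing more can be done
None
```

I closed the wide knob gently against its stop, turned it back out four clicks (72°), let go and handed the job in at about 17.7 s. No verdict is reported, and the needle reading cannot show the setting, so the count rests on turn angle and torque.

- **Closing:** The knob was six clicks (108°) from closed. Torque rose to 0.33 N m at 8.6° of wrist turn past the last rest position, which was the furthest I pushed it. That puts the knob about 7.5° past closed, short of the 10° limit.
- **Stop confirmed:** I released it, took a fresh grip at rest and pressed again: 0.27 N m at 7.4°. An ordinary click takes at most 0.18 N m.
- **Four clicks out:** The wrist turned 72.0° back. At 4.5° short of the end, torque was about 0.2 N m, pulling the knob on into the click. At the end it was 0.00 N m, so it sat in the detent.
- **After release:** Contact force was zero, and the gripper is about 96 mm above the knob. The last side picture shows the bottle, hammer, wrench, tray and small adjuster where they were, judged by eye.

**What disagreed:**
- The first position estimates for the knob differed by about 5 mm in x between cameras, so I centred by feel. That left side forces of up to about 12 N.
- The stop torques read 0.05–0.08 N m below what 2.5 N m per radian predicts, probably from play in the grip.

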